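# Set out the check weights for the balance's linearity check

## Robot

A 6-joint arm with a two-finger parallel gripper is mounted at the origin on the work surface. World frame = base frame: x ahead of the robot, y to its left, z up, the work surface at z = 0. Lengths are in m, angles in rad, forces in N, time in s.
With the tool pointing down it reaches from about 0.375 to 0.925 m from the base axis. Payload 5.7 kg.
Tool frame: the origin (TCP) lies at the very end of the fingers, on their centre line; the grasp point (between the pads) lies 19 mm behind it; z points along the fingers, y is the line along which they close (so a half turn about z gives the same grasp; the last joint's range is limited). The gripper opens to 88 mm and grips with 3 to 60 N. Pads are 20 mm wide; open, the fingers measure 115 mm over their backs; the gripper's body (75 mm by 178 mm) begins 61 mm behind the grasp point.
Start: joints at [1.195, 0.359, 1.51, -0, 1.272, -0.115], TCP at [0.155, 0.58, 0.223] pointing down, gripper open.
Joint ranges: [-2.97, 2.97], [-1.01, 2.36], [0.21, 2.38], [-0.96, 4.11], [0.2, 2.71], [-2.98, 2.98]. Speed limits (rad/s): [2.39, 2.39, 3.14, 3.14, 3.14, 3.14].

## Interface

Orientations are given as [roll, pitch, yaw] about the fixed x, y, z axes, in that order (R = Rz(yaw) Ry(pitch) Rx(roll)).
In Python, from plant import sensors, eyes, robot, spotter gives the robot as it stands.
- The arm moves only by the tool jog_arm, never from a script. Its argument "plan" is a list of rows, each a list of 4 numbers: the shift along the tool's x, y, z in cm, then the turn about the tool's z in rad. A call has 1 to 8 rows; each row is the pose to reach, as a shift and turn from the pose commanded when the call began, along the tool's axes at that moment; what a row does not reach only later rows make up. A row lasts 1/10 s, in which the tool goes at most 50 mm and 8.59 degrees, less where a joint would pass 70% of its speed; a pose out of reach is approached as far as the arm can. A call with a gripper value outside its range is refused whole. "claw" is the opening, from 0 (shut) to 1 (fully open), set as the call begins (left out, the last holds). The fingers move at their own pace and stop on an object; "squeeze" is the grip in N (left out, the last holds). Time passes only in rows, so rows that repeat a pose let the fingers close. It gives the time, the measured TCP pose, the force, the opening and the grip force at its end, in the units of the state.
- sensors.observe(): the state, without advancing time (a new reading comes with each control period).
- eyes.grab_frame(name): name is "scene" or "top" or "wrist"; returns a dict with "color" (400x640x3 uint8, red, green, blue), "vertical_fov" (degrees; the focal length in pixels is half the picture's height over the tangent of half this angle, whatever the lens; pixels are square), "cx", "cy" (the principal point, pixels), "D" ([k1, k2, p1, p2, k3] as OpenCV has them; the pictures are not rectified), "position" and "attitude" of the camera in the world; the wrist camera has in their place "tool_from_camera" (4x4, takes a point from camera to tool coordinates, whose origin is the TCP and whose axes are the flange's). Camera axes: x right, y up, looking along -z (the intrinsics and any distortion apply to the point x, -y, -z); pixel columns grow to the right and rows downward; lengths in m; the calibration is good to about 2 mm. A picture is of the moment at which its call begins: read the wrist's pose just before it. There is no depth.
- robot.hand_in(): hands the job in; it is judged then, once.
Trained networks look in a picture, given as the dict that the camera call returned (one of the last four; its "shot" number tells which), for a name from the list of things; names that differ only in an ending like _2 or _b are one class to them, and where a whole thing is asked for, a point or a joint stands for the part that bears it (a point fixed in the world has none). Each returns a list of dicts, best first, with "p" (0 to 1); they miss things now and then, are a little off and sometimes report something else, mostly with a low value. They report only what shows in the picture. A call takes as long as a camera call.
- spotter.search_frame(picture, query): "xyz" ([x, y, z] in m, in the coordinates of the camera as it stood for that picture, good to about 4 mm: the middle of the surface that is visible of it).
- spotter.outline_of(picture, query): "pixels" (400x640 bool, what is visible of it).
- spotter.mark_of(picture, query): "xyz" ([x, y, z] in m, in the coordinates of the camera as it stood for that picture, good to about 4 mm: a listed point, or the origin of a listed thing).
The state is a dict: "clock": time; "q": joint angles; "qvel": joint speeds; "joint_torque": joint torques, N m; "position": TCP position; "eef_rot": TCP orientation; "contact_force": force on the tool from outside, world axes, zero at the start; "moment": the same for the moment, N m; "finger_gap": finger opening in m; "grasp_force": force on a finger pad.
Only numpy, scipy, OpenCV 4.12 (cv2) and the standard library are available. Lean on these libraries where they do the work, as an engineer would, in place of code of your own. Each camera call takes 0.05 s, during which the arm holds its last target. There are 200 camera calls.

## Task

Set out the four check weights on the weight tray for the balance's linearity check: one standing upright in the middle of each round pad, in order of size along the row, with the smallest on the pad nearest the balance and the largest on the pad farthest from it. Do not drop a weight or let one fall over, do not touch the balance, and leave the small beaker where it stands.

Things in the scene. Friction and masses are not known exactly. Their poses are not given: they have to be found in the camera images.
- weight_xl: The largest of the four check weights (500 g): a turned brass cylinder 38 mm in diameter and 43 mm high, with a neck 22 mm and on top a knob 34 mm in diameter, 63 mm high in all. Starts standing loose on the bench. Origin: centre of its underside; z up along its axis.
- weight_l: The second largest of the four check weights (200 g): a turned brass cylinder 28 mm in diameter and 32 mm high, with a neck 16 mm and on top a knob 25 mm in diameter, 46 mm high in all. Starts standing loose on the bench. Origin: centre of its underside; z up along its axis.
- weight_m: The second smallest of the four check weights (100 g): a turned brass cylinder 22 mm in diameter and 26 mm high, with a neck 13 mm and on top a knob 20 mm in diameter, 37 mm high in all. Starts standing loose on the bench. Origin: centre of its underside; z up along its axis.
- weight_s: The smallest of the four check weights (50 g): a turned brass cylinder 18 mm in diameter and 19 mm high, with a neck 10 mm and on top a knob 16 mm in diameter, 28 mm high in all. Starts standing loose on the bench. Origin: centre of its underside; z up along its axis.
- pad_a: Round black rubber pad, 60 mm in diameter and 3 mm thick, fixed at the tray's +y end (the robot's left). The four like pads lie in one straight row, 74 mm apart, on the weight tray, a fixed aluminium plate 330 x 90 mm and 8 mm thick with a dark bow handle, reaching 32 mm above the bench, 45 mm beyond the centre of each end pad. Origin: centre of the pad's underside, 8 mm above the bench (its upper face is 3 mm above the origin); y along the row, x across it, z up.
- pad_b: Round black rubber pad, 60 mm in diameter and 3 mm thick, fixed at the second place from the +y end. The four like pads lie in one straight row, 74 mm apart, on the weight tray, a fixed aluminium plate 330 x 90 mm and 8 mm thick with a dark bow handle, reaching 32 mm above the bench, 45 mm beyond the centre of each end pad. Origin: centre of the pad's underside, 8 mm above the bench (its upper face is 3 mm above the origin); y along the row, x across it, z up.
- pad_c: Round black rubber pad, 60 mm in diameter and 3 mm thick, fixed at the third place from the +y end. The four like pads lie in one straight row, 74 mm apart, on the weight tray, a fixed aluminium plate 330 x 90 mm and 8 mm thick with a dark bow handle, reaching 32 mm above the bench, 45 mm beyond the centre of each end pad. Origin: centre of the pad's underside, 8 mm above the bench (its upper face is 3 mm above the origin); y along the row, x across it, z up.
- pad_d: Round black rubber pad, 60 mm in diameter and 3 mm thick, fixed at the tray's -y end (the robot's right). The four like pads lie in one straight row, 74 mm apart, on the weight tray, a fixed aluminium plate 330 x 90 mm and 8 mm thick with a dark bow handle, reaching 32 mm above the bench, 45 mm beyond the centre of each end pad. Origin: centre of the pad's underside, 8 mm above the bench (its upper face is 3 mm above the origin); y along the row, x across it, z up.
- balance: Fixed top-loading balance, off-white, about 240 x 200 mm and 70 mm high, with a rectangular steel pan on top and a display and keys on the front. It stands beyond one end of the row of pads, to the robot's left or right (a yellow-lidded tip box stands beyond the other end). Origin: centre of its underside; x from front to back, y to its left, z up.
- beaker: Small loose pale plastic beaker, open at the top, 48 mm in diameter and 55 mm high, standing among the weights. It stays where it is. Origin: centre of its underside, z up.

How it is judged:
At the end, for the whole second after the job is handed in: Each weight stands on its pad (on the pad's surface, not more than 4 mm above it), its axis within 13 mm of the pad's centre and within 0.1 rad of upright, at rest; counted from the balance the order is smallest, second smallest, second largest, largest (((y of balance in the frame of pad_b above 0 m and horizontal distance between weight_s and pad_a below 0.013 m and z of weight_s in the frame of pad_a below 0.007 m and horizontal distance between weight_m and pad_b below 0.013 m and z of weight_m in the frame of pad_b below 0.007 m and horizontal distance between weight_l and pad_c below 0.013 m and z of weight_l in the frame of pad_c below 0.007 m and horizontal distance between weight_xl and pad_d below 0.013 m and z of weight_xl in the frame of pad_d below 0.007 m) or (y of balance in the frame of pad_b below 0 m and horizontal distance between weight_s and pad_d below 0.013 m and z of weight_s in the frame of pad_d below 0.007 m and horizontal distance between weight_m and pad_c below 0.013 m and z of weight_m in the frame of pad_c below 0.007 m and horizontal distance between weight_l and pad_b below 0.013 m and z of weight_l in the frame of pad_b below 0.007 m and horizontal distance between weight_xl and pad_a below 0.013 m and z of weight_xl in the frame of pad_a below 0.007 m)) and angle between each of weight_xl, weight_l, weight_m, weight_s's own z axis and vertical below 0.1 rad and linear speed of each of weight_xl, weight_l, weight_m, weight_s below 0.02 m/s and angular speed of each of weight_xl, weight_l, weight_m, weight_s below 0.3 rad/s); the robot touches nothing.
It fails at once if a weight is tipped over (more than 0.7 rad) (angle between any of weight_xl, weight_l, weight_m, weight_s's own z axis and vertical above 0.7 rad).
It fails at once if a weight is dropped (in the air, its underside more than 40 mm above the bench, with no finger touching it) ((height (world z) of weight_xl above 0.04 m and contact force between the fingers and weight_xl below 0.01 N) or (height (world z) of weight_l above 0.04 m and contact force between the fingers and weight_l below 0.01 N) or (height (world z) of weight_m above 0.04 m and contact force between the fingers and weight_m below 0.01 N) or (height (world z) of weight_s above 0.04 m and contact force between the fingers and weight_s below 0.01 N)).
It fails at once if the robot touches the balance (over 2 N) (contact force between balance and the arm above 2 N or contact force between balance and the fingers above 2 N).
It fails at once if the beaker is shifted by more than 20 mm (distance of beaker from where it was at the start of the episode above 0.02 m).
It also fails if it takes over 99 s, if anything falls off the work surface, if the arm or the gripper's body presses on something with over 40 N, if the wrist force passes 120 N, or if a joint passes its speed limit or range.

## Working session

There is one attempt and no reset: what is moved stays moved. The work goes in short steps, Python scripts to look and compute and a tool call to move; the robot and the scene stay as the last step left them, time stands still between calls to the robot, and variables do not carry over. Pictures are saved under pics/ and viewed, at most 14 in all, crops included, and the job is handed in when it is done.

Besides the shell and the picture viewer there is one more tool, called as name(argument=value, ...), one argument or row to a line, values as JSON. jog_arm: Moves the arm, as the interface text tells. Its arguments: {"type":"object","properties":{"plan":{"type":"array"},"claw":{"type":"number"},"squeeze":{"type":"number"}},"required":["plan"]}

```bash
ls; mkdir -p pics
cat > h.py <<'E'
import numpy as np, cv2
from scipy.spatial.transform import Rotation as Ro
from plant import sensors, eyes, robot, spotter
def campose(f, st=None):
    if "position" in f:
        a=np.array(f["attitude"],float)
        R=a if a.shape==(3,3) else Ro.from_euler('xyz',a).as_matrix()
        return R,np.array(f["position"])
    T=np.array(f["tool_from_camera"]); Rt=Ro.from_euler('xyz',st["eef_rot"]).as_matrix()
    return Rt@T[:3,:3], Rt@T[:3,3]+np.array(st["position"])
def K(f):
    fl=200/np.tan(np.radians(f["vertical_fov"])/2)
    return np.array([[fl,0,f["cx"]],[0,fl,f["cy"]],[0,0,1.]])
def ray(f,uv,z,st=None):
    R,p=campose(f,st)
    n=cv2.undistortPoints(np.array([[uv]],float),K(f),np.array(f["D"],float))[0,0]
    d=R@np.array([n[0],-n[1],-1]); return p+d*(z-p[2])/d[2]
def save(f,n): cv2.imwrite("pics/"+n,cv2.cvtColor(f["color"],cv2.COLOR_RGB2BGR))
E
python3 - <<'E'
from h import *
print(sensors.observe())
for n in("scene","top"):
    f=eyes.grab_frame(n); save(f,n+"0.png"); print(n,{k:v for k,v in f.items() if k!="color"})
    R,p=campose(f)
    for q in["weight_xl","weight_l","weight_m","weight_s","pad_a","beaker","balance"]:
        for d in spotter.mark_of(f,q)[:4]: print(q,round(d["p"],2),(R@d["xyz"]+p).round(3))
E
```

```text
pics
{'clock': 0.0, 'q': array([ 1.19490822e+00,  3.59470050e-01,  1.51140974e+00, -1.56945756e-05,
        1.27250211e+00, -1.15097810e-01]), 'qvel': array([-4.66440501e-04, -1.63300771e-03, -1.15246094e-03,  1.44860407e-03,
       -4.01418400e-04,  7.95208715e-05]), 'joint_torque': array([ 1.59266179e-03, -5.15380132e+01, -2.70737153e+01,  6.76983967e-02,
        3.49226582e-02, -9.03160026e-05]), 'position': array([0.15446666, 0.57907134, 0.22183904]), 'eef_rot': array([-3.13981352e+00, -1.90590073e-04,  2.88080682e+00]), 'contact_force': array([-0.81385795,  0.49329771, -0.13143789]), 'moment': array([-0.00136779,  0.0143144 , -0.00343886]), 'grasp_force': 0.0, 'finger_gap': 0.0876784278816678}
scene {'vertical_fov': 48.45852518044597, 'cx': 311.61695545618267, 'cy': 197.30016636311353, 'D': array([-0.06179908,  0.        ,  0.        ,  0.        ,  0.        ]), 'position': array([ 1.55567018, -0.06624221,  0.81520386]), 'attitude': array([0.90981914, 0.02020999, 1.51324137]), 'shot': 1}
weight_xl 0.56 [0.453 0.134 0.   ]
weight_l 0.56 [0.437 0.247 0.002]
weight_l 0.46 [ 0.464 
[... 743 characters left out ...]
titude': array([ 0.1131637 , -0.02559043, -1.54166459]), 'shot': 2}
weight_xl 0.61 [0.456 0.135 0.002]
weight_xl 0.41 [0.634 0.062 0.006]
weight_l 0.57 [ 0.441 -0.132 -0.002]
weight_l 0.42 [ 0.465 -0.247  0.001]
weight_l 0.41 [0.439 0.243 0.005]
weight_m 0.57 [ 0.441 -0.132 -0.002]
weight_m 0.42 [ 0.465 -0.247  0.001]
weight_m 0.41 [0.439 0.243 0.005]
weight_s 0.57 [ 0.441 -0.132 -0.002]
weight_s 0.42 [ 0.465 -0.247  0.001]
weight_s 0.41 [0.439 0.243 0.005]
pad_a 0.84 [ 0.62  -0.083  0.007]
pad_a 0.78 [0.631 0.063 0.004]
pad_a 0.63 [ 0.602 -0.159  0.006]
pad_a 0.61 [ 0.624 -0.01   0.009]
beaker 0.5 [ 0.459 -0.012  0.005]
balance 0.93 [ 0.699 -0.394  0.007]
balance 0.24 [ 0.466 -0.246  0.002]
```

View pics/top0.png

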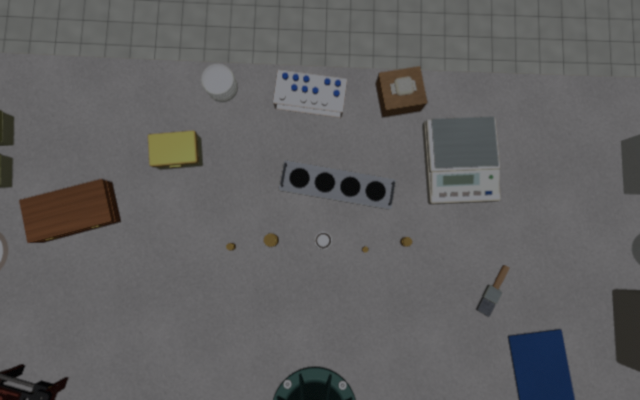

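View pics/scene0.png

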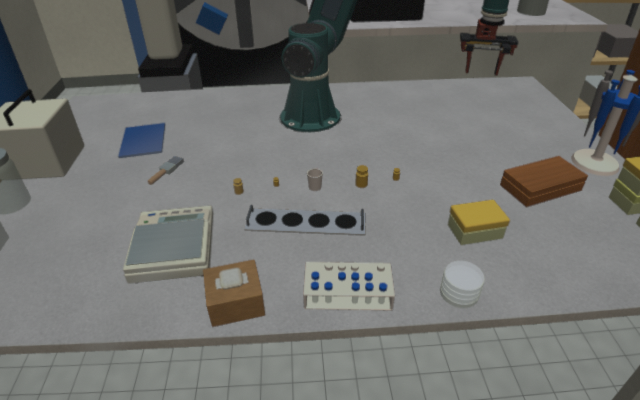

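The balance is at −y, so s→pad_d, m→pad_c, l→pad_b and xl→pad_a. In the top view, m is at (230,246), xl at (270,240), s at (364,249) and l at (406,241). The tray runs from (284,175) to (393,192). I'll start with m.

jog_arm(
  plan=[
    [-36,-25,4,1.31],
    [-36,-25,4,1.31],
    [-36,-25,4,1.31],
    [-36,-25,4,1.31],
    [-36,-25,4,1.31],
    [-36,-25,4,1.31],
    [-36,-25,4,1.31],
    [-36,-25,4,1.31],
  ],
  claw=0.8,
  squeeze=15,
)

```text
clock: 1.6
position: [0.4134, 0.2742, 0.1864]
eef_rot: [3.141, -0.0, 1.675]
contact_force: [1.3, 0.6, -0.1]
finger_gap: 0.0704
grasp_force: 0.0
```

jog_arm(
  plan=[
    [-3.1,2.1,2,0.104],
    [-3.1,2.1,2,0.104],
    [-3.1,2.1,2,0.104],
  ],
)

```text
clock: 1.9
position: [0.4365, 0.2466, 0.166]
eef_rot: [-3.14, 0.0, 1.575]
contact_force: [0.0, -0.2, 0.6]
finger_gap: 0.0704
grasp_force: 0.0
```

```bash
cat > look.py <<'E'
import sys
from h import *
# usage: look.py name heightOfTop classes...
st=sensors.observe(); f=eyes.grab_frame("wrist"); save(f,sys.argv[1]+".png")
R,p=campose(f,st); Rt=Ro.from_euler('xyz',st["eef_rot"]).as_matrix()
print("tcp",st["position"].round(4),"rot",st["eef_rot"].round(3),"gap",round(st["finger_gap"],4))
for a in sys.argv[2:]:
    q,h=a.split(":"); h=float(h)
    for d in spotter.mark_of(f,q)[:4]:
        w=R@d["xyz"]+p; print(q,"mark",round(d["p"],2),w.round(4),"tool cm",(100*Rt.T@(w-st["position"])).round(2))
    for d in spotter.outline_of(f,q)[:4]:
        c,r=cv2.minEnclosingCircle(np.argwhere(d["pixels"])[:,::-1].astype(np.float32))
        v,u=np.argwhere(d["pixels"]).mean(0)
        w=ray(f,(u,v),h,st); print(q,"outl",round(d["p"],2),d["pixels"].sum(),(round(u),round(v)),w.round(4),"tool cm",(100*Rt.T@(w-st["position"])).round(2))
E
python3 look.py w1 weight_m:0.018
```

```text
tcp [0.4365 0.2466 0.166 ] rot [-3.14   0.     1.575] gap 0.0704
weight_m mark 0.95 [4.365e-01 2.497e-01 4.000e-04] tool cm [ 0.31  0.03 16.56]
```

View pics/w1.png

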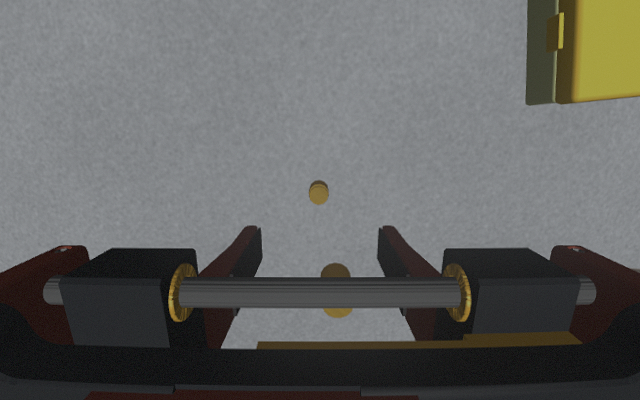

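m shows at (318,190), centred between the fingers, and xl at (336,290) is partly hidden. I'm going down on m.

jog_arm(
  plan=[
    [0.2,0,5,0],
    [0.2,0,10,0],
    [0.2,0,14,0],
    [0.2,0,15.5,0],
    [0.2,0,16.1,0],
    [0.2,0,16.1,0],
  ],
)

```text
clock: 2.65
position: [0.436, 0.2501, 0.0052]
eef_rot: [-3.141, 0.0, 1.579]
contact_force: [0.1, -0.3, 0.1]
finger_gap: 0.0704
grasp_force: 0.0
```

jog_arm(
  plan=[
    [0,0,0,0],
    [0,0,0,0],
    [0,0,0,0],
    [0,0,0,0],
    [0,0,0,0],
    [0,0,0,0],
  ],
  claw=0,
)

```text
clock: 3.25
position: [0.4366, 0.2492, 0.0055]
eef_rot: [3.141, -0.0, 1.577]
contact_force: [-0.5, 0.0, 0.4]
finger_gap: 0.0253
grasp_force: 0.0
```

jog_arm(
  plan=[
    [0,0,0,0],
    [0,0,0,0],
    [0,0,0,0],
    [0,0,-2,0],
    [0,0,-5,0],
    [0,0,-8,0],
  ],
)

```text
clock: 3.85
position: [0.4359, 0.2489, 0.0855]
eef_rot: [-3.14, 0.001, 1.577]
contact_force: [-0.0, -0.0, -0.3]
finger_gap: 0.0215
grasp_force: 15.0
```

```bash
python3 look.py w2 pad_a:0.011
```

```text
tcp [0.4359 0.2489 0.0855] rot [-3.140e+00  1.000e-03  1.577e+00] gap 0.0215
```

jog_arm(
  plan=[
    [-2,1,-3,0],
    [-33.3,17.8,-4,0],
    [-33.3,17.8,-4,0],
    [-33.3,17.8,-4,0],
    [-33.3,17.8,-4,0],
    [-33.3,17.8,-4,0],
    [-33.3,17.8,-4,0],
    [-33.3,17.8,-4,0],
  ],
)

```text
clock: 4.8
position: [0.6136, -0.0798, 0.1231]
eef_rot: [-3.139, -0.001, 1.576]
contact_force: [-0.5, 0.7, -1.1]
finger_gap: 0.0213
grasp_force: 15.0
```

jog_arm(
  plan=[
    [0,0,0,0],
    [0,0,0,0],
  ],
)

```text
clock: 5.0
position: [0.6131, -0.0788, 0.1231]
eef_rot: [-3.139, -0.001, 1.574]
contact_force: [0.1, 0.0, -1.6]
finger_gap: 0.0213
grasp_force: 15.0
```

```bash
python3 look.py w3 pad_a:0.011 weight_m:0.1
```

```text
tcp [ 0.6131 -0.0788  0.1231] rot [-3.139e+00 -1.000e-03  1.574e+00] gap 0.0213
pad_a mark 0.77 [0.6385 0.0627 0.0062] tool cm [14.13  2.62 11.7 ]
pad_a mark 0.69 [ 0.6205 -0.0835  0.008 ] tool cm [-0.48  0.77 11.5 ]
pad_a mark 0.66 [ 0.623  -0.0099  0.0076] tool cm [ 6.89  1.04 11.55]
pad_a outl 0.94 3908 (346, 41) [0.6364 0.0628 0.011 ] tool cm [14.15  2.41 11.21]
pad_a outl 0.71 2722 (322, 202) [ 0.6162 -0.0821  0.011 ] tool cm [-0.34  0.34 11.21]
pad_a outl 0.6 3250 (334, 126) [ 0.6264 -0.0098  0.011 ] tool cm [ 6.89  1.38 11.21]
weight_m mark 0.71 [ 0.6202 -0.086   0.0067] tool cm [-0.73  0.74 11.63]
weight_m mark 0.59 [ 0.6151 -0.0783  0.1194] tool cm [0.05 0.2  0.36]
weight_m mark 0.57 [ 4.303e-01 -1.325e-01  4.000e-04] tool cm [ -5.32 -18.26  12.32]
weight_m outl 0.96 466 (150, 246) [ 0.4953 -0.0925  0.1   ] tool cm [ -1.32 -11.79   2.34]
weight_m outl 0.89 1693 (319, 254) [ 0.6139 -0.097   0.1   ] tool cm [-1.82  0.08  2.31]
```

View pics/w3.png

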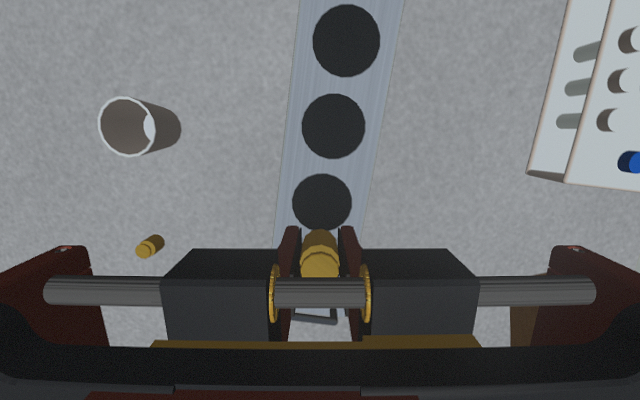

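Pad c is at (322,202), b at (334,126) and a at (346,41). m is held upright at (319,254). Lowering it onto pad c.

jog_arm(
  plan=[
    [-0.5,0.24,4,0],
    [-0.5,0.24,7.5,0],
    [-0.5,0.24,9.5,0],
    [-0.5,0.24,10.3,0],
    [-0.5,0.24,10.6,0],
    [-0.5,0.24,10.6,0],
    [-0.5,0.24,10.6,0],
  ],
)

```text
clock: 5.95
position: [0.6174, -0.083, 0.0205]
eef_rot: [3.139, 0.001, 1.577]
contact_force: [0.3, 0.4, -1.2]
finger_gap: 0.0214
grasp_force: 15.0
```

jog_arm(
  plan=[
    [0,0,0.2,0],
    [0,0,0.3,0],
    [0,0,0.35,0],
    [0,0,0.35,0],
  ],
)

```text
clock: 6.35
position: [0.6168, -0.0831, 0.0164]
eef_rot: [3.141, 0.0, 1.577]
contact_force: [-0.5, 0.7, 5.0]
finger_gap: 0.0216
grasp_force: 15.0
```

Contact reached; I'll open and rise.

jog_arm(
  plan=[
    [0,0,0,0],
    [0,0,0,0],
    [0,0,0,0],
    [0,0,0,0],
  ],
  claw=0.8,
)

```text
clock: 6.75
position: [0.6163, -0.0829, 0.0155]
eef_rot: [-3.141, 0.0, 1.577]
contact_force: [0.6, 0.3, -0.6]
finger_gap: 0.0498
grasp_force: 0.0
```

jog_arm(
  plan=[
    [0,0,-4,0],
    [0,0,-9,0],
    [0,0,-13,0],
    [0,0,-13,0],
  ],
)

```text
clock: 7.15
position: [0.6207, -0.0839, 0.1519]
eef_rot: [3.131, 0.003, 1.577]
contact_force: [1.1, -0.2, 0.1]
finger_gap: 0.0702
grasp_force: 0.0
```

jog_arm(
  plan=[
    [-4.8,-18,0,0],
    [-4.8,-18,0,0],
    [-4.8,-18,0,0],
    [-4.8,-18,0,0],
    [-4.8,-18,0,0],
    [-4.8,-18,0,0],
  ],
)

```text
clock: 7.75
position: [0.4362, -0.1321, 0.1454]
eef_rot: [3.142, -0.0, 1.575]
contact_force: [0.3, -0.7, -0.1]
finger_gap: 0.0703
grasp_force: 0.0
```

```bash
python3 look.py w4 weight_s:0.014 weight_m:0.03
```

```text
tcp [ 0.4362 -0.1321  0.1454] rot [ 3.142 -0.     1.575] gap 0.0703
weight_s mark 0.72 [ 0.615  -0.0861  0.0105] tool cm [ 4.52 17.89 13.5 ]
weight_s mark 0.67 [ 0.4315 -0.1332  0.0007] tool cm [-0.11 -0.48 14.47]
weight_s mark 0.55 [ 0.4645 -0.2492 -0.0006] tool cm [-11.72   2.77  14.6 ]
weight_s outl 0.62 172 (344, 301) [ 0.4655 -0.2583  0.014 ] tool cm [-12.63   2.87  13.14]
weight_s outl 0.56 809 (504, 153) [ 0.626 -0.088  0.014] tool cm [ 4.33 18.99 13.14]
weight_s outl 0.5 277 (321, 191) [ 0.4386 -0.129   0.014 ] tool cm [ 0.31  0.23 13.14]
weight_m mark 0.72 [ 0.615  -0.0861  0.0105] tool cm [ 4.52 17.89 13.5 ]
weight_m mark 0.67 [ 0.4315 -0.1332  0.0007] tool cm [-0.11 -0.48 14.47]
weight_m mark 0.55 [ 0.4645 -0.2492 -0.0006] tool cm [-11.72   2.77  14.6 ]
weight_m outl 0.62 172 (344, 301) [ 0.4639 -0.2478  0.03  ] tool cm [-11.58   2.72  11.54]
weight_m outl 0.56 809 (504, 153) [ 0.6156 -0.0868  0.03  ] tool cm [ 4.45 17.96 11.54]
weight_m outl 0.5 277 (321, 191) [ 0.4385 -0.1256  0.03  ] tool cm [ 0.65  0.22 11.54]
```

View pics/w4.png

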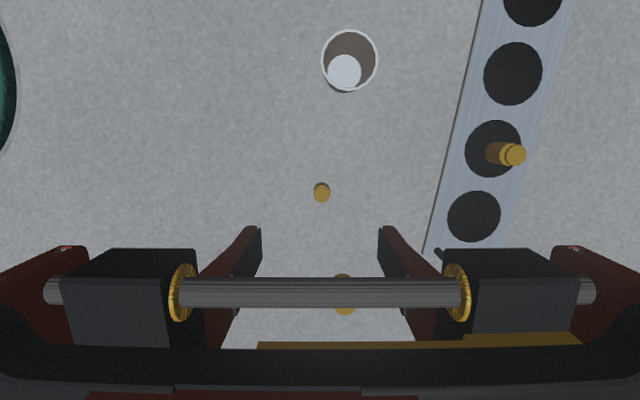

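s is at (321,191) between the fingers, and m stands on pad c at (495,150). Descending on s.

jog_arm(
  plan=[
    [0.15,0.2,5,0],
    [0.15,0.2,9.5,0],
    [0.15,0.2,12.5,0],
    [0.15,0.2,13.8,0],
    [0.15,0.2,14.2,0],
    [0.15,0.2,14.2,0],
  ],
)

```text
clock: 8.6
position: [0.439, -0.1303, 0.0032]
eef_rot: [-3.141, -0.0, 1.577]
contact_force: [0.5, 0.1, 0.2]
finger_gap: 0.0698
grasp_force: 0.0
```

jog_arm(
  plan=[
    [0,0,0,0],
    [0,0,0,0],
    [0,0,0,0],
    [0,0,0,0],
    [0,0,0,0],
    [0,0,0,0],
    [0,0,0,0],
    [0,0,0,0],
  ],
  claw=0,
  squeeze=12,
)

```text
clock: 9.4
position: [0.4386, -0.1305, 0.0037]
eef_rot: [-3.142, 0.0, 1.577]
contact_force: [-0.3, -0.1, 1.3]
finger_gap: 0.0172
grasp_force: 12.0
```

jog_arm(
  plan=[
    [0,0,-2,0],
    [0,0,-6,0],
    [0,0,-9,0],
    [-2.65,16.6,-9,0],
    [-2.65,16.6,-9,0],
    [-2.65,16.6,-9,0],
    [-2.65,16.6,-9,0],
    [-2.65,16.6,-9,0],
  ],
)

```text
clock: 10.2
position: [0.608, -0.1567, 0.0935]
eef_rot: [3.139, 0.001, 1.577]
contact_force: [-1.2, 0.0, -1.0]
finger_gap: 0.0175
grasp_force: 12.0
```

jog_arm(
  plan=[
    [0,0,0,0],
    [0,0,0,0],
  ],
)

```text
clock: 10.4
position: [0.6026, -0.1554, 0.0931]
eef_rot: [-3.139, -0.001, 1.577]
contact_force: [-0.3, 0.5, -1.4]
finger_gap: 0.0179
grasp_force: 12.0
```

jog_arm(
  plan=[
    [-0.1,0.1,3,0],
    [-0.1,0.1,5.5,0],
    [-0.1,0.1,7,0],
    [-0.1,0.1,7.5,0],
    [-0.1,0.1,7.8,0],
    [-0.1,0.1,7.8,0],
    [-0.1,0.1,7.8,0],
  ],
)

```text
clock: 11.1
position: [0.6065, -0.1573, 0.0167]
eef_rot: [3.14, 0.001, 1.577]
contact_force: [0.5, -0.7, -0.4]
finger_gap: 0.0175
grasp_force: 12.0
```

jog_arm(
  plan=[
    [0,0,0.1,0],
    [0,0,0.2,0],
    [0,0,0.2,0],
  ],
)

```text
clock: 11.4
position: [0.6064, -0.1572, 0.0147]
eef_rot: [3.14, 0.001, 1.577]
contact_force: [-1.3, 0.3, 6.3]
finger_gap: 0.0177
grasp_force: 12.0
```

jog_arm(
  plan=[
    [0,0,0,0],
    [0,0,0,0],
    [0,0,0,0],
    [0,0,0,0],
  ],
  claw=0.8,
)

```text
clock: 11.8
position: [0.6057, -0.157, 0.0136]
eef_rot: [-3.141, 0.0, 1.577]
contact_force: [0.6, -0.9, 0.4]
finger_gap: 0.046
grasp_force: 0.0
```

jog_arm(
  plan=[
    [0,0,-4,0],
    [0,0,-9,0],
    [-9,-14.2,-13,0],
    [-9,-14.2,-13,0],
    [-9,-14.2,-13,0],
    [-9,-14.2,-13,0],
    [-9,-14.2,-13,0],
    [-9,-14.2,-13,0],
  ],
)

```text
clock: 12.6
position: [0.4647, -0.248, 0.1438]
eef_rot: [3.141, 0.0, 1.575]
contact_force: [-0.2, 0.3, -0.1]
finger_gap: 0.0704
grasp_force: 0.0
```

```bash
python3 look.py w5 weight_l:0.024
```

```text
tcp [ 0.4647 -0.248   0.1438] rot [3.141 0.    1.575] gap 0.0704
weight_l mark 0.95 [ 0.6033 -0.1561  0.0147] tool cm [ 9.13 13.89 12.92]
weight_l mark 0.81 [ 0.4622 -0.2451  0.0014] tool cm [ 0.3  -0.26 14.24]
weight_l mark 0.57 [ 0.617  -0.0827  0.0105] tool cm [16.47 15.29 13.35]
weight_l outl 0.87 753 (317, 192) [ 0.4634 -0.243   0.024 ] tool cm [ 0.5  -0.13 11.98]
weight_l outl 0.84 1115 (493, 21) [ 0.6199 -0.0856  0.024 ] tool cm [16.18 15.59 12.  ]
weight_l outl 0.63 440 (469, 103) [ 0.6064 -0.1565  0.024 ] tool cm [ 9.09 14.21 12.  ]
```

View pics/w5.png

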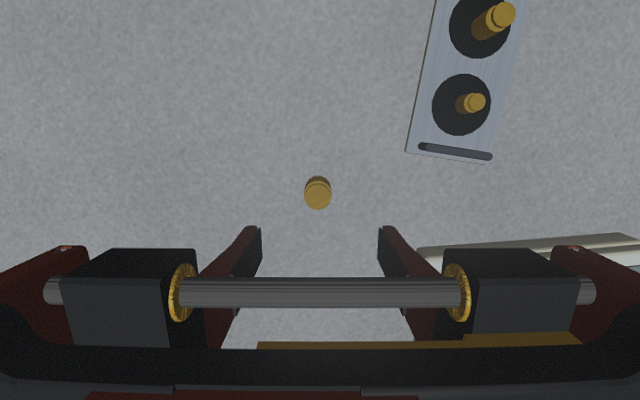

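l is at (317,192); s stands on pad d at (462,104) and m on pad c. Descending on l.

jog_arm(
  plan=[
    [0.3,-0.15,5,0],
    [0.3,-0.15,9.5,0],
    [0.3,-0.15,12.5,0],
    [0.3,-0.15,13.5,0],
    [0.3,-0.15,13.9,0],
    [0.3,-0.15,13.9,0],
  ],
)

```text
clock: 13.35
position: [0.4637, -0.2449, 0.005]
eef_rot: [3.141, 0.0, 1.577]
contact_force: [0.1, -0.1, 0.4]
finger_gap: 0.0705
grasp_force: 0.0
```

jog_arm(
  plan=[
    [0,0,0,0],
    [0,0,0,0],
    [0,0,0,0],
    [0,0,0,0],
    [0,0,0,0],
    [0,0,0,0],
    [0,0,0,0],
    [0,0,0,0],
  ],
  claw=0,
  squeeze=25,
)

```text
clock: 14.15
position: [0.4628, -0.245, 0.0049]
eef_rot: [3.142, 0.0, 1.577]
contact_force: [-0.5, -0.1, 4.5]
finger_gap: 0.027
grasp_force: 25.0
```

jog_arm(
  plan=[
    [0,0,-3,0],
    [0,0,-7,0],
    [0,0,-11,0],
    [23.5,16.3,-11,0],
    [23.5,16.3,-11,0],
    [23.5,16.3,-11,0],
    [23.5,16.3,-11,0],
    [23.5,16.3,-11,0],
  ],
)

```text
clock: 14.95
position: [0.6044, -0.0367, 0.1142]
eef_rot: [-3.141, -0.0, 1.577]
contact_force: [0.6, -1.0, -1.4]
finger_gap: 0.027
grasp_force: 25.0
```

jog_arm(
  plan=[
    [2.5,2,0,0],
    [2.5,2,0,0],
    [2.5,2,0,0],
  ],
)

```text
clock: 15.25
position: [0.6233, -0.0128, 0.1138]
eef_rot: [-3.14, 0.0, 1.579]
contact_force: [-0.1, -0.6, -1.7]
finger_gap: 0.0277
grasp_force: 25.0
```

jog_arm(
  plan=[
    [0.25,0.2,4,0],
    [0.25,0.2,7,0],
    [0.25,0.2,9,0],
    [0.25,0.2,9.5,0],
    [0.25,0.2,9.5,0],
    [0.25,0.2,9.5,0],
  ],
)

```text
clock: 15.85
position: [0.6264, -0.0117, 0.0207]
eef_rot: [3.14, 0.0, 1.576]
contact_force: [0.1, 0.4, -1.4]
finger_gap: 0.0275
grasp_force: 25.0
```

jog_arm(
  plan=[
    [0.1,0,0.2,0],
    [0.1,0,0.4,0],
    [0.1,0,0.5,0],
    [0.1,0,0.5,0],
  ],
)

```text
clock: 16.25
position: [0.6265, -0.01, 0.0159]
eef_rot: [3.14, 0.0, 1.577]
contact_force: [-1.3, -0.5, 4.8]
finger_gap: 0.0272
grasp_force: 25.0
```

jog_arm(
  plan=[
    [0,0,0,0],
    [0,0,0,0],
    [0,0,0,0],
    [0,0,0,0],
  ],
  claw=0.8,
)

```text
clock: 16.65
position: [0.6259, -0.0099, 0.0146]
eef_rot: [-3.142, 0.0, 1.577]
contact_force: [0.1, 0.3, 0.1]
finger_gap: 0.0559
grasp_force: 0.0
```

jog_arm(
  plan=[
    [0,0,-4,0],
    [0,0,-9,0],
    [14.4,-17.2,-14,0],
    [14.4,-17.2,-14,0],
    [14.4,-17.2,-14,0],
    [14.4,-17.2,-14,0],
    [14.4,-17.2,-14,0],
    [14.4,-17.2,-14,0],
  ],
)

```text
clock: 17.45
position: [0.4496, 0.1349, 0.1553]
eef_rot: [-3.14, -0.0, 1.58]
contact_force: [-0.4, 0.1, 0.2]
finger_gap: 0.0703
grasp_force: 0.0
```

```bash
python3 look.py w6 weight_xl:0.032
```

```text
tcp [0.4496 0.1349 0.1553] rot [-3.14 -0.    1.58] gap 0.0703
weight_xl mark 0.79 [ 0.456   0.131  -0.0007] tool cm [-0.4   0.66 15.59]
weight_xl outl 0.81 1419 (327, 198) [0.4574 0.1327 0.032 ] tool cm [-0.23  0.8  12.33]
```

View pics/w6.png

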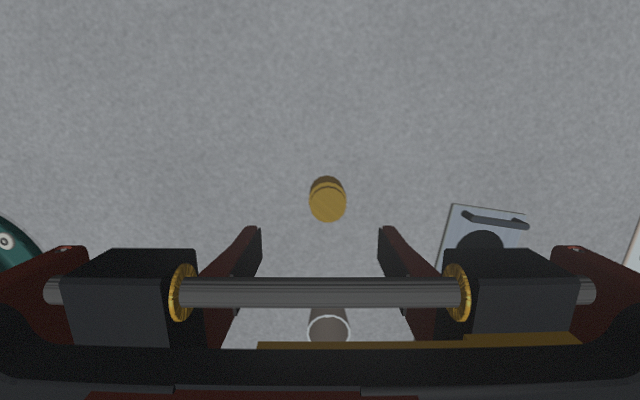

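xl is at (327,198) and the beaker at (328,325) is clear. Descending on xl.

jog_arm(
  plan=[
    [-0.25,0.65,3,0],
    [-0.25,0.65,7.5,0],
    [-0.25,0.65,12,0],
    [-0.25,0.65,14.2,0],
    [-0.25,0.65,14.9,0],
    [-0.25,0.65,14.9,0],
  ],
)

```text
clock: 18.2
position: [0.4599, 0.1298, 0.0046]
eef_rot: [-3.14, 0.0, 1.576]
contact_force: [0.7, 0.4, 0.3]
finger_gap: 0.0702
grasp_force: 0.0
```

jog_arm(
  plan=[
    [0,0,0,0],
    [0,0,0,0],
    [0,0,0,0],
    [0,0,0,0],
    [0,0,0,0],
    [0,0,0,0],
    [0,0,0,0],
  ],
  claw=0,
  squeeze=45,
)

```text
clock: 18.9
position: [0.4566, 0.1305, 0.0061]
eef_rot: [-3.137, 0.0, 1.577]
contact_force: [-6.5, 1.0, 9.3]
finger_gap: 0.0373
grasp_force: 45.0
```

jog_arm(
  plan=[
    [0,0,-3,0],
    [0,0,-7,0],
    [0,0,-11,0],
    [-6.9,17.9,-11,0],
    [-6.9,17.9,-11,0],
    [-6.9,17.9,-11,0],
    [-6.9,17.9,-11,0],
    [-6.9,17.9,-11,0],
  ],
)

```text
clock: 19.7
position: [0.6453, 0.0601, 0.1159]
eef_rot: [3.135, 0.001, 1.575]
contact_force: [-0.6, 0.5, -4.7]
finger_gap: 0.0375
grasp_force: 45.0
```

jog_arm(
  plan=[
    [0,0,0,0],
    [0,0,0,0],
  ],
)

```text
clock: 19.9
position: [0.6367, 0.063, 0.1147]
eef_rot: [-3.138, -0.0, 1.577]
contact_force: [-0.9, -0.4, -5.0]
finger_gap: 0.0375
grasp_force: 45.0
```

jog_arm(
  plan=[
    [0,0,4,0],
    [0,0,7,0],
    [0,0,9,0],
    [0,0,9.4,0],
    [0,0,9.4,0],
    [0,0,9.4,0],
  ],
)

```text
clock: 20.5
position: [0.6395, 0.063, 0.023]
eef_rot: [3.14, 0.0, 1.577]
contact_force: [0.6, -0.2, -4.9]
finger_gap: 0.0375
grasp_force: 45.0
```

jog_arm(
  plan=[
    [-0.1,-0.2,0.2,0],
    [-0.1,-0.2,0.4,0],
    [-0.1,-0.2,0.5,0],
    [-0.1,-0.2,0.55,0],
    [-0.1,-0.2,0.55,0],
  ],
)

```text
clock: 21.0
position: [0.6372, 0.0616, 0.0172]
eef_rot: [3.141, 0.0, 1.577]
contact_force: [-2.4, -0.3, 5.0]
finger_gap: 0.0373
grasp_force: 45.0
```

jog_arm(
  plan=[
    [0,0,0,0],
    [0,0,0,0],
    [0,0,0,0],
    [0,0,0,0],
    [0,0,0,0],
  ],
  claw=0.8,
)

```text
clock: 21.5
position: [0.6371, 0.0616, 0.0161]
eef_rot: [3.142, 0.0, 1.577]
contact_force: [-0.2, -0.5, 0.1]
finger_gap: 0.0698
grasp_force: 0.0
```

jog_arm(
  plan=[
    [0,0,-4,0],
    [0,0,-9,0],
    [0,0,-14,0],
    [10,-22,-16,0],
    [10,-22,-16,0],
    [10,-22,-16,0],
    [10,-22,-16,0],
    [10,-22,-16,0],
  ],
)

```text
clock: 22.3
position: [0.4137, 0.1608, 0.1762]
eef_rot: [-3.141, -0.0, 1.577]
contact_force: [0.9, 0.6, 0.4]
finger_gap: 0.0703
grasp_force: 0.0
```

Run:
```python
from h import *
eyes.grab_frame("top")
f=eyes.grab_frame("top"); R,p=campose(f)
for q in("weight_xl","weight_l","pad_a","beaker"):
    for d in spotter.mark_of(f,q)[:4]: print(q,round(d["p"],2),(R@d["xyz"]+p).round(3))
c=f["color"][110:270,220:420]; cv2.imwrite("pics/end.png",cv2.resize(c[:,:,::-1],None,fx=4,fy=3.75,interpolation=cv2.INTER_CUBIC))
print(sensors.observe()["qvel"].round(3))
```

```text
weight_xl 0.5 [0.636 0.064 0.012]
weight_l 0.65 [ 0.627 -0.008  0.014]
weight_l 0.61 [ 0.617 -0.09   0.016]
weight_l 0.58 [ 0.608 -0.158  0.008]
pad_a 0.78 [ 0.625 -0.011  0.01 ]
pad_a 0.66 [0.635 0.062 0.003]
pad_a 0.62 [ 0.602 -0.158  0.008]
pad_a 0.59 [ 0.62  -0.083  0.01 ]
beaker 0.58 [ 0.46  -0.011  0.005]
[-0.009  0.014 -0.009  0.002  0.004  0.002]
```

View pics/end.png

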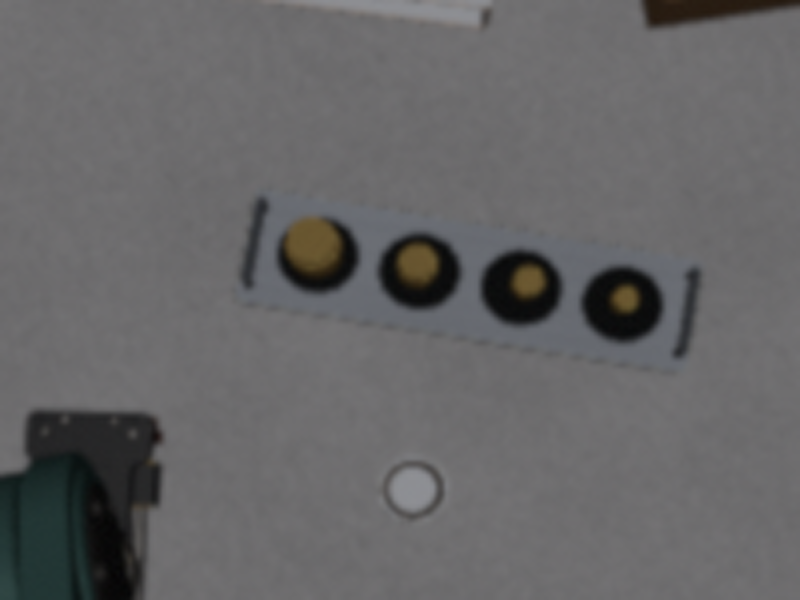

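All four weights stand on their pads in order: xl (312,247), l (417,265), m (528,282), s (626,298). All are close to the pad centres, and the beaker at (413,489) hasn't moved.

```bash
python3 -c "
from plant import robot
print(robot.hand_in())"
```

```text
the job is handed in; nothing more can be done
None
```

All four check weights stand upright near the middle of their pads, smallest to largest outward from the balance (s on pad d, m on c, l on b, xl on a), the beaker has not moved, and the job was handed in at about 22 s; the hand-in returned no verdict.

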